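# Load a tile in the stencil stand and hold the stencil at the index

### The job

Slide the one full-height square tile upward out of the wooden rack, set it gently upright in the slot of the stencil stand, fully down, and let go of it. Then take the sprung stencil slide by the black post on top and pull it across until its pointer lines up with the index, and finish still holding it there by hand against its spring, as it flies back if let go. Leave the index, the low border tiles and everything else on the table where they are.

Things in the scene. Friction and masses are not known exactly. Their poses are not given: they have to be found in the camera images.
- tile: White unglazed ceramic tile, 90 x 90 x 7 mm, 0.11 kg, standing on edge in one of the three rack slots; the only full-height one (border tiles are half as high). Origin: middle of its lower edge face; x = through the thickness, y = along the edge (horizontal), z = up. Both faces are alike: either way round is fine.
- rack: Wooden tile rack fixed to the table, 140 (x) x 112 (y) x 35 mm. Origin: centre of its underside. Three slots along its y axis at x = -42, 0 and +42 mm, each 10 mm wide, 98 mm long, 24 mm deep, floor at z = 10 mm. Standing in them, the square tile's top is at z = 100 mm, the border tiles' at 55 mm.
- border_a: White ceramic border tile, 90 long x 45 high x 7 mm, standing in a rack slot. Origin and axes as for the tile. To be left there.
- border_b: Second border tile, the same as border_a.
- stand: Stencil stand fixed to the table: 12 mm plywood base (x -45 to 80, y -75 to 160 mm). Origin: on the table under the centre of its aluminium tile slot; z up. Slot along y: 11 mm wide (x), 102 mm long, floor z = 12 mm, walls to z = 34, then flared guides opening to about 30 mm at z = 45. A seated tile's origin is at (0, 0, 12) mm, its top at z = 102. A slide runs beside the slot, parallel to it.
- stencil: The slide: dark carriage, upright stencil frame 90 (y) x 73 mm (z 32 to 105) at x = 25 mm in the stand's frame, clear of the tile, black post on top. Origin at (0, 95, 0) mm in the stand's frame when home; axes parallel to it. It slides 0 to 115 mm towards the stand's -y; the spring pulls it home with 3 N at home, growing 0.04 N per mm (7 N at 95 mm); little friction.
- handle (a point): Top centre of the slide's black post: 16 x 16 mm square (sides along the stand's x and y), free from z = 105 to 155 mm in the stand's frame, at x = 25 mm; nothing beside it above 105 mm.
- pointer (a point): Tip of the 4 mm wide steel pointer on the carriage's +x side, top at z = 36 mm. In the stand's frame at (58, 95, 36) mm when the slide is home; moves with the slide. The slide is at the mark when this point and point mark have the same y in the stand's frame.
- mark (a point): Tip of the 4 mm wide steel blade on the small dark index block (14 x 16 x 18 mm) at the stand's +x edge, facing the pointer's path. In the stand's frame x = 59, z = 36 mm, y between +25 and -10 mm as set, so the pull is 70 to 105 mm. Stiff to move; leave as set.
- paint_a: Small paint bottle, 38 mm diameter, 110 mm high, standing between the rack and the stand. Bystander; origin under its centre.
- paint_b: Paint bottle, 44 mm diameter, 140 mm high, beyond the rack. Bystander; origin under its centre.
- paint_c: Paint bottle, 44 mm diameter, 140 mm high, beyond the stand. Bystander; origin under its centre.
- mug: White ceramic mug, 80 mm diameter, 90 mm high, at the far middle. Bystander; origin under its centre.
- bowl: White ceramic bowl, 90 mm diameter, 45 mm high, on the near side. Bystander; origin under its centre.
- brush: Paint brush 180 mm long, lying on the near left. Bystander; origin under its middle.

How it is judged:
By the outcome, as a careful person would: the job done as asked, in the order asked, and still so for the second after the job is handed in, while the arm keeps its last pose, push and grip.
It also fails if it takes over 54 s, if anything falls off the work surface, if the arm or the gripper's body presses on something with over 40 N, if the wrist force passes 120 N, or if a joint passes its speed limit or range.

### The arm

A 6-joint arm with a two-finger parallel gripper is mounted at the origin on the work surface. World frame = base frame: x ahead of the robot, y to its left, z up, the work surface at z = 0. Lengths are in m, angles in rad, forces in N, time in s.
With the tool pointing down it reaches from about 0.25 to 0.775 m from the base axis. Payload 4 kg.
Tool frame: the origin (TCP) lies between the finger pads; the fingertips stand 8 mm ahead of it and the grasp point (between the pads) lies 11 mm behind it; z points along the fingers, y is the line along which they close (so a half turn about z gives the same grasp; the last joint's range is limited). The gripper opens to 85 mm and grips with 20 to 120 N. Pads are 22 mm wide; open, the fingers measure 114 mm over their backs; the gripper's body (76 mm by 85 mm) begins 54 mm behind the grasp point. The pads swing forward as they close: fully open they stand 13 mm farther back than shut.
Start: joints at [1.129, 0.087, 1.371, -0, 1.684, -0.103], TCP at [0.183, 0.519, 0.239] pointing down, gripper open.
Joint ranges: [-3.1, 3.1], [-0.76, 2.03], [0.27, 2.55], [-1.08, 4.22], [0.17, 2.65], [-2.57, 2.57]. Speed limits (rad/s): [2.79, 2.79, 3.14, 3.14, 3.14, 3.14].

### API

Orientations are given as a unit quaternion [x, y, z, w].
In Python, from cell import env, telemetry, read_camera gives the robot as it stands (env), with the cameras as plain functions and the readings (telemetry).
- The arm moves only by the shell command python3 drive.py [OPENING] [FORCE], which reads ROWS from standard input. ROWS is a JSON list of rows, 1 to 10 of them, each written [[dx, dy, dz], [rx, ry, rz]]: dx, dy, dz in m, then a rotation vector rx, ry, rz in rad; each row shifts and turns the commanded pose from where the row before left it, along the tool's axes as they then stand; what a row does not reach is not made up. A row lasts 1/10 s, in which the tool goes at most 0.05 m and 0.15 rad, less where a joint would pass 70% of its speed; a pose out of reach is approached as far as the arm can. OPENING is the finger opening in m, set as the command begins (- or left out keeps the last). The fingers move at their own pace and stop on an object; FORCE is the grip in N (left out, the last holds). Time passes only in rows, so rows that do not move let the fingers close. It prints the time, the measured TCP pose, the force, the opening and the grip force at its end. Input that does not fit is refused with a message, and nothing moves.
- telemetry.read_state(): the state, without advancing time (a new reading comes with each control period).
- read_camera(name): name is "scene" or "side" or "wrist"; returns a dict with "frame" (420x560x3 uint8, blue, green, red), "fovy" (degrees; the focal length in pixels is half the picture's height over the tangent of half this angle, whatever the lens; pixels are square), "cx", "cy" (the principal point, pixels), "eye" and "attitude" of the camera in the world. Camera axes: x right, y down, z forward; pixel columns grow to the right and rows downward; lengths in m; the calibration is good to about 2 mm. The wrist camera is an equidistant fisheye: a pixel r from the principal point sees the ray r / f radians off the axis. A picture is of the moment at which its call begins. There is no depth.
- env.hand_in(): hands the job in; it is judged then, once.
The state is a dict: "clock": time; "qpos": joint angles; "qd": joint speeds; "joint_efforts": joint torques, N m; "position": TCP position; "orientation": TCP orientation; "force": force on the tool from outside, world axes, zero at the start; "moment": the same for the moment, N m; "gripper_width": finger opening in m; "grip_force": force on a finger pad.
Only numpy, scipy, OpenCV 4.12 (cv2) and the standard library are available. Lean on these libraries where they do the work, as an engineer would, in place of code of your own. Each camera call takes 0.05 s, during which the arm holds its last target. There are 200 camera calls.

## Working session

There is one attempt and no reset: what is moved stays moved. The work goes in short steps, Python scripts to look and compute and a shell command to move; the robot and the scene stay as the last step left them, time stands still between calls to the robot, and variables do not carry over. Pictures are saved under pics/ and viewed, at most 10 in all, crops included, and the job is handed in when it is done.

```bash
ls; mkdir -p pics; python3 - <<'E'
from cell import env, telemetry, read_camera
import cv2
s=telemetry.read_state(); print({k:s[k] for k in('clock','position','orientation','gripper_width')})
for n in('scene','side','wrist'):
    c=read_camera(n); cv2.imwrite(f'pics/{n}0.png',c['frame']); print(n,c['fovy'],c['cx'],c['cy'],c['eye'],c['attitude'])
E
```

```text
cell.py
drive.py
pics
{'clock': 0.0, 'position': array([0.1825735 , 0.51828161, 0.23807905]), 'orientation': array([ 1.68590070e-01,  9.85685547e-01, -1.13535174e-03, -3.17814730e-04]), 'gripper_width': 0.085266494781281}
scene 43.633900153965136 284.7612331754064 214.68972257847204 [1.42317619 0.35245003 1.00981864] [ 0.50047024  0.77485842 -0.31830202 -0.2186499 ]
side 47.867235218441685 277.1489104738204 209.98305258229536 [ 0.48111011 -0.8705852   0.73071088] [ 0.88764445 -0.04454343  0.01130782 -0.45823066]
wrist 65.70646984690485 281.0111267229663 211.32372950737889 [0.11641279 0.54105891 0.37285949] [0.80824143 0.57230078 0.07946746 0.1135893 ]
```

View pics/scene0.png

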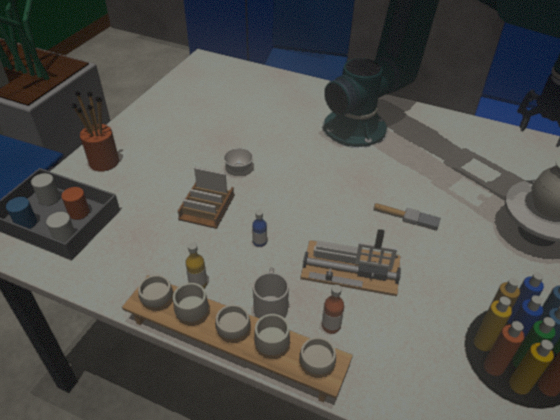

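View pics/side0.png

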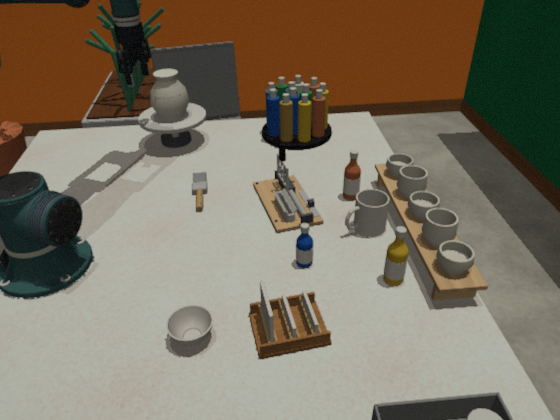

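The scene view shows the rack at about (206,200) with the full tile in its near end (210,180), and the stand at about (350,265) with its post at (380,238). The side view has the rack at (288,322), the tile at (266,312), and the stand at (287,200). I'll enlarge these areas.

```bash
cat > h.py <<'E'
from cell import env, telemetry, read_camera
import cv2, numpy as np
from scipy.spatial.transform import Rotation as R
def cam(n):
    c=read_camera(n); c['f']=210/np.tan(np.radians(c['fovy'])/2); c['R']=R.from_quat(c['attitude']).as_matrix(); c['fish']=n=='wrist'; return c
def ray(c,u,v):
    x,y=(u-c['cx'])/c['f'],(v-c['cy'])/c['f']
    if c['fish']:
        r=np.hypot(x,y); d=np.array([x/r*np.sin(r),y/r*np.sin(r),np.cos(r)]) if r>1e-9 else np.array([0,0,1.])
    else: d=np.array([x,y,1.])
    return c['R']@d
def onz(c,u,v,z):
    d=ray(c,u,v); return np.asarray(c['eye'])+d*(z-c['eye'][2])/d[2]
def proj(c,P):
    p=(np.atleast_2d(P)-c['eye'])@c['R']
    x,y,z=p.T
    if c['fish']:
        r=np.hypot(x,y); t=np.arctan2(r,z); k=t/np.maximum(r,1e-9)
    else: k=1/z
    return np.c_[c['cx']+c['f']*x*k,c['cy']+c['f']*y*k]
def crop(c,u0,v0,w,h,s):
    return cv2.resize(c['frame'][v0:v0+h,u0:u0+w],None,fx=s,fy=s,interpolation=cv2.INTER_CUBIC)
E
python3 - <<'E'
from h import *
g=lambda im:np.clip(255*(im/255.)**.6,0,255).astype('uint8')
a=cam('scene'); b=cam('side')
cv2.imwrite('pics/stand.png',g(np.vstack([crop(a,295,225,114,70,5)[:300],crop(b,240,145,114,85,5)[:300][:, :]*1]) if 0 else np.hstack([crop(a,295,225,115,75,5)[:, :400] if 0 else crop(a,297,226,110,70,4)[:, :],crop(b,247,145,80,90,4)[:280*1] if 0 else cv2.copyMakeBorder(crop(b,247,145,80,90,4)[:, :],0,0,0,0,0)[:280]])))
cv2.imwrite('pics/rack.png',g(np.hstack([crop(a,170,160,75,75,5),crop(b,243,280,85,75,5)])))
E
```

```text
(no output)
```

View pics/stand.png

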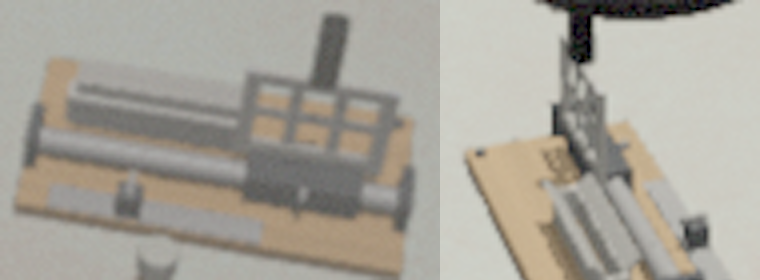

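View pics/rack.png

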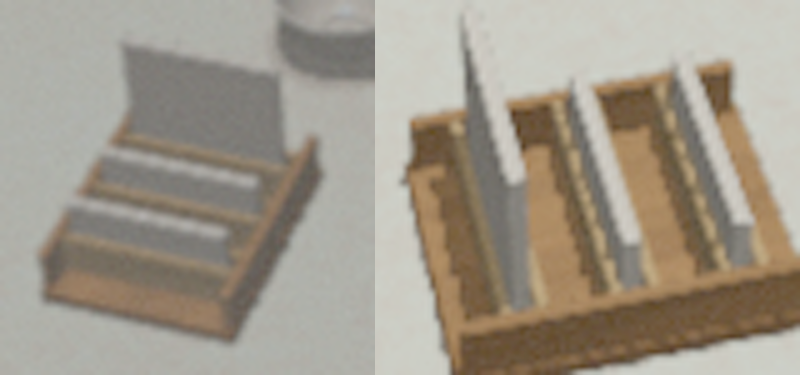

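```bash
python3 - <<'E'
from h import *
from scipy.optimize import least_squares
a=cam('scene'); b=cam('side')
S=lambda x,y:(297+x/4,226+y/4); T=lambda x,y:(247+(x-440)/4,145+y/4)
U=lambda x,y:(170+x/5,160+y/5); V=lambda x,y:(243+(x-375)/5,280+y/5)
def fit(pts,x0):
    f=lambda p:np.concatenate([(proj(c,np.r_[R.from_euler('z',p[2]).apply(np.array(P)/1e3)+[p[0],p[1],0]])-uv).ravel() for c,uv,P in pts])
    r=least_squares(f,x0,loss='soft_l1'); print(np.round(r.x,4),np.degrees(r.x[2]).round(2)); print(f(r.x).reshape(-1,2).round(1).tolist()); return r.x
st=[(a,S(48,60),(-45,-75,12)),(a,S(412,118),(-45,160,12)),(a,S(14,208),(80,-75,12)),(a,S(403,272),(80,160,12)),
(b,T(467,152),(-45,160,12)),(b,T(630,122),(80,160,12)),(a,S(336,15),(25,95,155)),(a,S(300,205),(58,95,36))]
p=fit(st,[.6,.1,0])
rk=[(a,U(315,138),(-70,56,35)),(a,U(233,298),(70,56,35)),(b,V(415,118),(-70,56,35)),(b,V(730,65),(70,56,35)),(b,V(455,325),(-70,-56,35)),
(a,U(127,45),(-42,-45,100)),(a,U(282,75),(-42,45,100)),(b,V(467,12),(-42,45,100)),(b,V(517,181),(-42,-45,100))]
q=fit(rk,[.5,-.3,0])
for c,uv in((a,S(132,175)),):
    m=onz(c,*uv,.036); print('mark',m, R.from_euler('z',-p[2]).apply(m-[p[0],p[1],0]))
for c,u,z in((a,U(127,45),.1),(a,U(282,75),.1),(b,V(467,12),.1),(b,V(517,181),.1)): print(onz(c,*u,z).round(4))
def w(p,P): return (R.from_euler('z',p[2]).apply(np.array(P)/1e3)+[p[0],p[1],0]).round(4)
print('tile top',w(q,(-42,0,100)),'slot',w(p,(0,0,102)),'post',w(p,(25,95,155)))
print(R.from_quat(telemetry.read_state()['orientation']).as_matrix().round(4))
E
```

```text
[0.5781 0.1391 0.2158] 12.36
[[-0.6, -0.3], [0.0, 0.0], [-0.7, -0.1], [-0.0, 0.7], [-1.0, -1.6], [-0.5, -1.6], [-0.3, 2.4], [0.3, -0.7]]
[ 0.5446 -0.2501  0.1448] 8.29
[[0.3, -1.3], [-1.3, 0.8], [-3.4, -1.3], [0.9, -3.4], [-0.1, 1.7], [-2.1, -1.3], [-1.7, -1.1], [-0.2, -2.6], [0.3, -1.7]]
mark [0.63702948 0.14578093 0.036     ] [ 0.05902394 -0.00611666  0.036     ]
[ 0.512  -0.2927  0.1   ]
[ 0.4985 -0.2054  0.1   ]
[ 0.4966 -0.2188  0.1   ]
[ 0.5087 -0.3045  0.1   ]
tile top [ 0.503  -0.2562  0.1   ] slot [0.5781 0.1391 0.102 ] post [0.5821 0.2373 0.155 ]
[[-9.431e-01  3.324e-01 -2.000e-04]
 [ 3.324e-01  9.431e-01 -4.000e-04]
 [ 0.000e+00 -5.000e-04 -1.000e+00]]
```

```bash
echo '[[[-0.031, -0.0346, 0], [0, 0, 0]], [[-0.031, -0.0346, 0], [0, 0, 0]], [[-0.031, -0.0346, 0], [0, 0, 0]], [[-0.031, -0.0346, 0], [0, 0, 0]], [[-0.031, -0.0346, 0], [0, 0, 0]], [[-0.031, -0.0346, 0], [0, 0, 0]], [[-0.031, -0.0346, 0], [0, 0, 0]], [[-0.031, -0.0346, 0], [0, 0, 0]], [[-0.031, -0.0346, 0], [0, 0, 0]]]' | python3 drive.py 0.03
echo '[[[-0.031, -0.0346, 0], [0, 0, 0]], [[-0.031, -0.0346, 0], [0, 0, 0]], [[-0.031, -0.0346, 0], [0, 0, 0]], [[-0.031, -0.0346, 0], [0, 0, 0]], [[-0.031, -0.0346, 0], [0, 0, 0]], [[-0.031, -0.0346, 0], [0, 0, 0]], [[-0.031, -0.0346, 0], [0, 0, 0]], [[-0.031, -0.0346, 0], [0, 0, 0]], [[-0.031, -0.0346, 0], [0, 0, 0]]]' | python3 drive.py
echo '[[[0, 0, 0], [0, 0, 0.136]], [[0, 0, 0], [0, 0, 0.136]], [[0, 0, 0], [0, 0, 0.136]], [[0, 0, 0], [0, 0, 0.136]], [[0, 0, 0], [0, 0, 0.136]], [[0, 0, 0], [0, 0, 0.136]], [[0, 0, 0], [0, 0, 0.136]], [[0, 0, 0], [0, 0, 0.136]], [[0, 0, 0], [0, 0, 0]], [[0, 0, 0], [0, 0, 0]]]' | python3 drive.py
python3 - <<'E'
from h import *
w=cam('wrist'); im=cv2.resize(w['frame'],(784,588),interpolation=cv2.INTER_CUBIC)
cv2.imwrite('pics/w1.png',(255*(im/255.)**.7).astype('uint8')); print(w['f'],w['eye'],telemetry.read_state()['position'],R.from_quat(telemetry.read_state()['orientation']).as_matrix().round(4),telemetry.read_state()['qpos'])
E
```

```text
clock: 1.25
position: [0.3427, 0.1306, 0.2397]
orientation: [0.168, 0.986, 0.0, 0.001]
force: [0.8, 0.8, 1.6]
gripper_width: 0.0303
grip_force: 0.0
clock: 2.15
position: [0.5025, -0.2561, 0.2393]
orientation: [0.169, 0.986, 0.0, 0.0]
force: [0.7, 0.5, 0.7]
gripper_width: 0.03
grip_force: 0.0
clock: 3.15
position: [0.5021, -0.2541, 0.2393]
orientation: [0.653, 0.757, 0.0, -0.0]
force: [-0.3, -0.0, 0.5]
gripper_width: 0.0303
grip_force: 0.0
325.19226210127806 [ 0.49144317 -0.18574274  0.37387841] [ 0.50210068 -0.25408145  0.2392669 ] [[-1.459e-01  9.893e-01  0.000e+00]
 [ 9.893e-01  1.459e-01  1.000e-04]
 [ 1.000e-04  0.000e+00 -1.000e+00]] [-5.69281887e-01  1.15660598e-01  1.33983806e+00  1.14908707e-04
  1.68613163e+00 -7.15650479e-01]
```

View pics/w1.png

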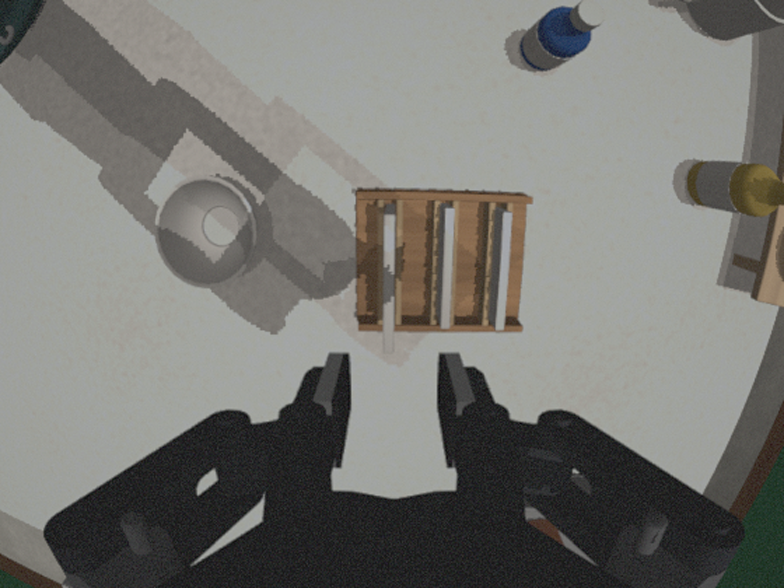

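The wrist view shows the tile's top face running from (389,211) to (388,353), and the rack rim with corners at (357,190), (531,197), (358,330) and (521,330).

```bash
python3 - <<'E'
from h import *
w=cam('wrist'); a=cam('scene');b=cam('side')
for u,v,z in((389,211,.1),(388,353,.1),(357,190,.035),(531,197,.035),(358,330,.035),(521,330,.035)): print(onz(w,u/1.4,v/1.4,z).round(4))
# triangulate near-y corner of tile, 3 cams
def tri(l):
    A=np.zeros((3,3));y=np.zeros(3)
    for c,u,v in l:
        d=ray(c,u,v);d/=np.linalg.norm(d);M=np.eye(3)-np.outer(d,d);A+=M;y+=M@c['eye']
    return np.linalg.solve(A,y).round(4)
W=lambda u,v:(w,u/1.4,v/1.4)
print(tri([W(388,353),(b,272,315.6)]),tri([W(388,353),(a,195.4,169)]),tri([W(389,211),(a,226.4,175)]),tri([W(389,211),(b,261.4,282.4)]))
E
```

```text
[ 0.4924 -0.2111  0.1   ]
[ 0.505 -0.302  0.1  ]
[ 0.4669 -0.2048  0.035 ]
[ 0.5978 -0.1886  0.035 ]
[ 0.4818 -0.3135  0.035 ]
[ 0.6125 -0.2949  0.035 ]
[ 0.5075 -0.3025  0.099 ] [ 0.5045 -0.3015  0.093 ] [ 0.492  -0.2107  0.0931] [ 0.4946 -0.2117  0.0932]
```

```bash
echo '[[[-0.0018, -0.0034, 0.02], [0, 0, 0]], [[0, 0, 0.035], [0, 0, 0]], [[0, 0, 0.035], [0, 0, 0]], [[0, 0, 0.025], [0, 0, 0]], [[0, 0, 0.01], [0, 0, 0]], [[0, 0, 0], [0, 0, 0]], [[0, 0, 0], [0, 0, 0]]]' | python3 drive.py
python3 - <<'E'
from h import *
w=cam('wrist'); print(telemetry.read_state()['position'])
im=crop(w,200,130,160,170,3.5); cv2.imwrite('pics/w2.png',(255*(im/255.)**.7).astype('uint8'))
E
```

```text
clock: 4.05
position: [0.4998, -0.2569, 0.1158]
orientation: [0.654, 0.756, 0.0, 0.001]
force: [0.2, -0.4, 0.0]
gripper_width: 0.0299
grip_force: 0.0
[ 0.50011515 -0.25706805  0.11642784]
```

View pics/w2.png

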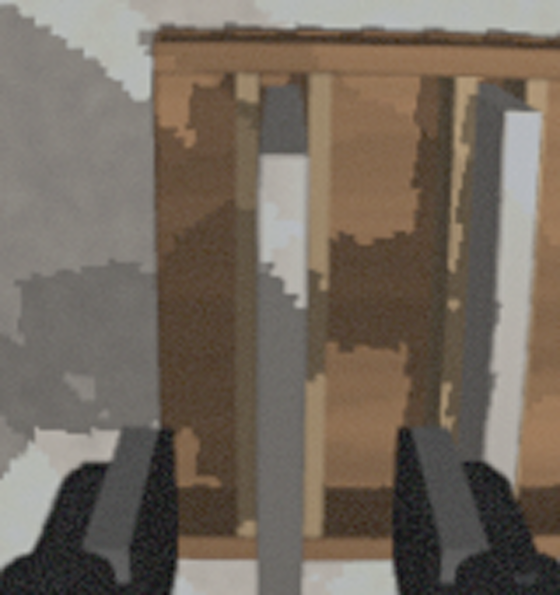

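The tile (258–302) sits about 1 mm left of the finger centre (286), and it is parallel to the pads. I'll descend and grip.

```bash
echo '[[[0, -0.0008, 0.015], [0, 0, 0]], [[0, 0, 0.02], [0, 0, 0]], [[0, 0, 0.013], [0, 0, 0]], [[0, 0, 0.004], [0, 0, 0]], [[0, 0, 0], [0, 0, 0]]]' | python3 drive.py
echo '[[[0, 0, 0], [0, 0, 0]], [[0, 0, 0], [0, 0, 0]], [[0, 0, 0], [0, 0, 0]], [[0, 0, 0], [0, 0, 0]], [[0, 0, 0], [0, 0, 0]]]' | python3 drive.py 0 45
```

```text
clock: 4.6
position: [0.4978, -0.2563, 0.0615]
orientation: [0.654, 0.756, -0.0, -0.001]
force: [-0.7, 0.6, -0.1]
gripper_width: 0.0298
grip_force: 0.0
clock: 5.1
position: [0.4989, -0.2569, 0.0634]
orientation: [0.654, 0.756, 0.0, 0.001]
force: [-0.7, -0.4, 3.3]
gripper_width: 0.0065
grip_force: 46.1
```

```bash
echo '[[[0, 0, -0.008], [0, 0, 0]], [[0, 0, -0.015], [0, 0, 0]], [[0, 0, -0.015], [0, 0, 0]], [[0, 0, -0.02], [0, 0, 0]], [[0, 0, -0.025], [0, 0, 0]], [[0, 0, -0.025], [0, 0, 0]], [[0, 0, -0.025], [0, 0, 0]], [[0, 0, -0.015], [0, 0, 0]], [[0, 0, 0], [0, 0, 0]]]' | python3 drive.py
```

```text
clock: 6.0
position: [0.4992, -0.2573, 0.2143]
orientation: [0.654, 0.756, 0.0, 0.003]
force: [0.1, 0.3, -0.7]
gripper_width: 0.0062
grip_force: 45.6
```

```bash
echo '[[[0.015, 0.0067, 0], [0, 0, 0]], [[0.03, 0.0135, 0], [0, 0, 0]], [[0.035, 0.016, 0], [0, 0, 0]], [[0.04, 0.018, 0], [0, 0, 0]], [[0.04, 0.018, 0], [0, 0, 0]], [[0.035, 0.016, 0], [0, 0, 0]], [[0.03, 0.0135, 0], [0, 0, 0]], [[0.0185, 0.008, 0], [0, 0, -0.07]], [[0, 0, 0], [0, 0, 0]], [[0, 0, 0], [0, 0, 0]]]' | python3 drive.py
python3 - <<'E'
from h import *
w=cam('wrist'); s=telemetry.read_state(); print(s['position'],R.from_quat(s['orientation']).as_matrix().round(4),w['eye'])
np.savez('w3',**{k:w[k] for k in w}); im=crop(w,120,0,360,300,2); cv2.imwrite('pics/w3.png',(255*(im/255.)**.7).astype('uint8'))
E
```

```text
clock: 7.0
position: [0.5709, 0.0011, 0.2085]
orientation: [0.627, 0.779, -0.001, -0.001]
force: [-0.2, -0.2, -1.6]
gripper_width: 0.0066
grip_force: 45.6
[5.70986797e-01 3.44527549e-04 2.08857488e-01] [[-2.120e-01  9.773e-01 -2.900e-03]
 [ 9.773e-01  2.120e-01 -2.000e-04]
 [ 4.000e-04 -2.800e-03 -1.000e+00]] [0.55603664 0.06864555 0.34312345]
```

View pics/w3.png

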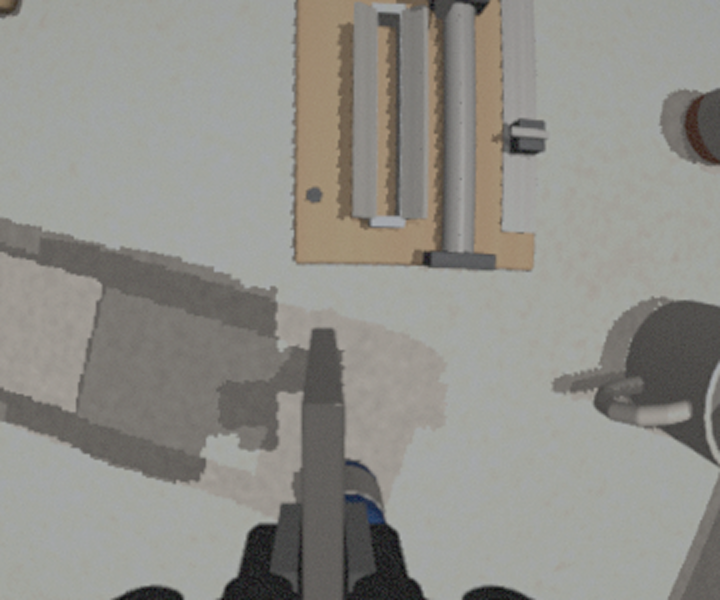

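The wrist view shows the base's near corners at crop (296,263) and (532,269), and the slot channel at u 377–400 between rows 8 and 219. The flares run 353–428, and the index blade tip is at about (510,133).

```bash
cat > st.py <<'E'
from h import *
w={k:v[()] for k,v in np.load('w3.npz').items()}; w['fish']=True
Q=lambda u,v,z:onz(w,120+u/2,v/2,z)
E
python3 - <<'E'
from st import *
from scipy.optimize import least_squares
c1,c2=Q(296,263,.012),Q(532,269,.012); print(c1,c2,np.linalg.norm(c2-c1),np.degrees(np.arctan2(*(c2-c1)[1::-1])))
a,b=Q(388.5,200,.034),Q(388.5,20,.034); d=b-a; print(a,b,'yaw',np.degrees(np.arctan2(-d[0],d[1])))
e1,e2=Q(388,219,.034),Q(388.5,8,.034); print(e1,e2,np.linalg.norm(e2-e1),(e1+e2)/2)
th=np.arctan2(-d[0],d[1]); th2=np.arctan2(*(c2-c1)[1::-1])
for t in (th,th2,.2158):
    r=R.from_euler('z',t)
    print('origin from corners',(c1-r.apply([-.045,-.075,.012])).round(4),(c2-r.apply([.08,-.075,.012])).round(4))
    o=(c1+c2)/2-r.apply([.0175,-.075,.012]); m=Q(510,133,.036); print('mark in stand',r.inv().apply(m-o).round(4), 'slotpts',r.inv().apply(a-o).round(4),r.inv().apply(b-o).round(4),'ends',r.inv().apply(e1-o).round(4),r.inv().apply(e2-o).round(4))
# tile as held: bottom-end visible? top corners
s=telemetry.read_state();T=R.from_quat(s['orientation']);print('tile top end centre, tool frame',T.inv().apply(Q(322.5,402,s['position'][2]+.037)-s['position']).round(4),'bottom',T.inv().apply(Q(323.5,330,s['position'][2]-.053)-s['position']).round(4))
E
```

```text
[0.54420959 0.05524206 0.012     ] [0.6641334  0.08111526 0.012     ] 0.12268310498951754 12.174780291315168
[0.58094184 0.09497803 0.034     ] [0.56211351 0.18312292 0.034     ] yaw 12.0575536359185
[0.58270078 0.08606185 0.034     ] [0.5608163  0.18948473 0.034     ] 0.10571292159310276 [0.57175854 0.13777329 0.034     ]
origin from corners [0.5725 0.138  0.    ] [0.5702 0.1377 0.    ]
mark in stand [ 0.0585 -0.0082  0.036 ] slotpts [ 0.0004 -0.0439  0.034 ] [0.0004 0.0462 0.034 ] ends [ 0.0002 -0.053   0.034 ] [0.0004 0.0527 0.034 ]
origin from corners [0.5724 0.138  0.    ] [0.5701 0.1376 0.    ]
mark in stand [ 0.0586 -0.0083  0.036 ] slotpts [ 0.0004 -0.0439  0.034 ] [0.0006 0.0462 0.034 ] ends [ 0.0003 -0.053   0.034 ] [0.0007 0.0527 0.034 ]
origin from corners [0.5721 0.1381 0.    ] [0.5699 0.1372 0.    ]
mark in stand [ 0.0589 -0.0085  0.036 ] slotpts [ 0.0005 -0.0438  0.034 ] [0.001  0.0463 0.034 ] ends [ 0.0004 -0.0529  0.034 ] [0.0011 0.0528 0.034 ]
tile top end centre, tool frame [ 0.0455 -0.0005 -0.037 ] bottom [ 0.0444 -0.0002  0.053 ]
```

```bash
echo '[[[0.02, 0.0047, 0], [0, 0, 0]], [[0.035, 0.008, 0], [0, 0, 0]], [[0.04, 0.009, 0], [0, 0, 0]], [[0.0288, 0.006, 0], [0, 0, 0]], [[0.01, 0.002, 0], [0, 0, 0]], [[0, 0, 0.02], [0, 0, 0]], [[0, 0, 0.035], [0, 0, 0]], [[0, 0, 0.03], [0, 0, 0]], [[0, 0, 0.011], [0, 0, 0]], [[0, 0, 0], [0, 0, 0]]]' | python3 drive.py
echo '[[[0, 0, 0], [0, 0, 0]], [[0, 0, 0], [0, 0, 0]]]' | python3 drive.py
python3 - <<'E'
from h import *
w=cam('wrist'); ps=[]
for i in range(4): s=telemetry.read_state(); ps.append(s['position']); print(s['position'].round(4))
print(R.from_quat(s['orientation']).as_matrix().round(4),w['eye'])
np.savez('w4',**{k:w[k] for k in w}); im=crop(w,180,80,200,150,4); cv2.imwrite('pics/w4.png',(255*(im/255.)**.7).astype('uint8'))
E
```

```text
clock: 8.05
position: [0.571, 0.1359, 0.1119]
orientation: [0.628, 0.778, -0.002, -0.002]
force: [-0.7, -0.1, -1.7]
gripper_width: 0.0062
grip_force: 45.6
clock: 8.25
position: [0.5739, 0.1371, 0.1168]
orientation: [0.628, 0.778, 0.002, 0.002]
force: [-0.2, 1.1, -0.0]
gripper_width: 0.0061
grip_force: 45.6
[0.5738 0.1372 0.1168]
[0.5738 0.1372 0.1168]
[0.5738 0.1372 0.1168]
[0.5738 0.1372 0.1168]
[[-2.120e-01  9.773e-01  4.300e-03]
 [ 9.773e-01  2.120e-01  6.000e-04]
 [-3.000e-04  4.400e-03 -1.000e+00]] [0.55812194 0.20455257 0.25143013]
```

View pics/w4.png

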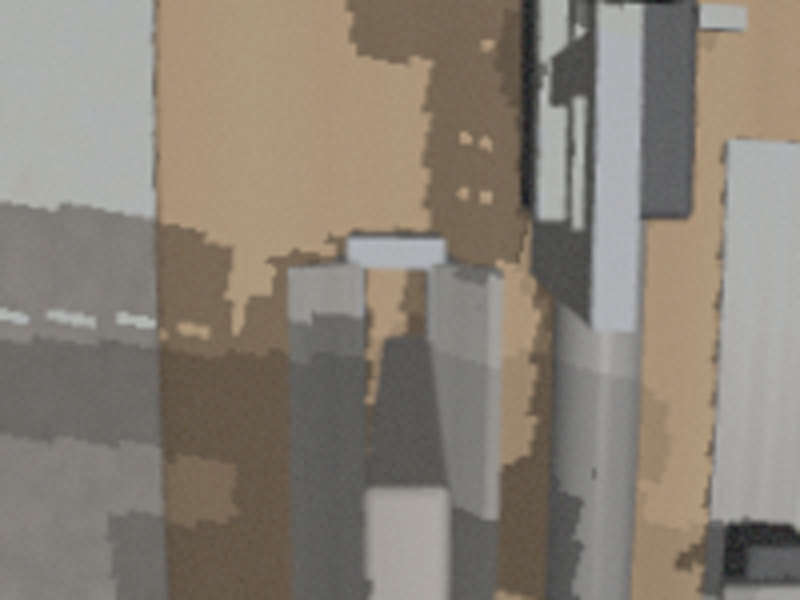

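```bash
sed -e 's/w3/w4/' -e 's#120+u/2,v/2#180+u/4,80+v/4#' st.py > st4.py; python3 - <<'E'
from st4 import *
p=np.array([.5738,.1372,.1168]); T=R.from_matrix(w['R'])  # camera frame
t=R.from_matrix([[-.212,.9773,.0043],[.9773,.212,.0006],[-.0003,.0044,-1]])
print('cam axes in tool',(t.inv()*T).as_matrix().round(3).tolist())
f=lambda u,v,z:t.inv().apply(Q(u,v,z)-p).round(4)
print('tile top end',f(407.5,488,.154),'bottom',f(407,338,.064))
print('slot mid',f(396.5,290,.034),f(396,400,.034),'flare',f(394,350,.045),'end inner',f(396.5,268,.034))
E
```

```text
cam axes in tool [[-0.0, -0.962, -0.275], [1.0, -0.0, -0.0], [0.0, -0.275, 0.962]]
tile top end [ 0.0443 -0.0002 -0.0372] bottom [ 0.0438 -0.0001  0.0528]
slot mid [ 0.0479 -0.0018  0.0828] [ 0.0291 -0.0019  0.0828] flare [ 0.0393 -0.0021  0.0718] end inner [ 0.0516 -0.0018  0.0828]
```

```bash
echo '[[[0.0015, -0.0017, 0], [0, 0, 0]], [[0, 0, 0.01], [0, 0, 0]], [[0, 0, 0.01], [0, 0, 0]], [[0, 0, 0.01], [0, 0, 0]], [[0, 0, 0.005], [0, 0, 0]], [[0, 0, 0], [0, 0, 0]], [[0, 0, 0], [0, 0, 0]]]' | python3 drive.py
echo '[[[0, 0, 0.004], [0, 0, 0]], [[0, 0, 0.003], [0, 0, 0]], [[0, 0, 0], [0, 0, 0]]]' | python3 drive.py
```

```text
clock: 9.0
position: [0.5702, 0.1384, 0.079]
orientation: [0.628, 0.779, -0.0, -0.0]
force: [0.1, -0.3, -1.2]
gripper_width: 0.0065
grip_force: 45.6
clock: 9.3
position: [0.5702, 0.1384, 0.0718]
orientation: [0.628, 0.779, -0.0, -0.0]
force: [0.5, 0.0, -0.4]
gripper_width: 0.0066
grip_force: 45.5
```

```bash
echo '[[[0, 0, 0.002], [0, 0, 0]], [[0, 0, 0.002], [0, 0, 0]], [[0, 0, 0], [0, 0, 0]], [[0, 0, 0], [0, 0, 0]]]' | python3 drive.py
echo '[[[0, 0, 0.0015], [0, 0, 0]], [[0, 0, 0], [0, 0, 0]], [[0, 0, 0], [0, 0, 0]]]' | python3 drive.py; echo '[[[0, 0, 0.001], [0, 0, 0]], [[0, 0, 0], [0, 0, 0]], [[0, 0, 0], [0, 0, 0]]]' | python3 drive.py
```

```text
clock: 9.7
position: [0.5703, 0.1384, 0.0682]
orientation: [0.628, 0.779, -0.0, -0.0]
force: [0.4, -0.4, -0.9]
gripper_width: 0.0065
grip_force: 45.6
clock: 10.0
position: [0.5704, 0.1384, 0.0668]
orientation: [0.628, 0.779, -0.0, -0.0]
force: [0.7, -0.4, 0.1]
gripper_width: 0.0062
grip_force: 45.6
clock: 10.3
position: [0.5704, 0.1384, 0.0658]
orientation: [0.628, 0.779, 0.0, -0.0]
force: [-0.5, -0.4, -1.1]
gripper_width: 0.0067
grip_force: 45.6
```

```bash
for i in 1 2 3; do echo '[[[0, 0, 0.0006], [0, 0, 0]], [[0, 0, 0], [0, 0, 0]], [[0, 0, 0], [0, 0, 0]]]' | python3 drive.py | egrep 'pos|force: \['; done
```

```text
position: [0.5706, 0.1384, 0.0655]
force: [-0.3, -0.2, -0.7]
position: [0.5706, 0.1385, 0.0654]
force: [-1.0, 1.1, 4.1]
position: [0.5707, 0.1385, 0.0654]
force: [-2.0, -0.5, 6.7]
```

```bash
echo '[[[0, 0, 0], [0, 0, 0]], [[0, 0, 0], [0, 0, 0]], [[0, 0, 0], [0, 0, 0]], [[0, 0, 0], [0, 0, 0]]]' | python3 drive.py 0.026
echo '[[[0, 0, -0.006], [0, 0, 0]], [[0, 0, -0.02], [0, 0, 0]], [[0, 0, -0.03], [0, 0, 0]], [[0, 0, -0.04], [0, 0, 0]], [[0, 0, -0.04], [0, 0, 0]], [[0, 0, -0.01], [0, 0, 0]], [[0, 0, 0], [0, 0, 0]], [[0, 0, 0], [0, 0, 0]]]' | python3 drive.py
python3 - <<'E'
from h import *
w=cam('wrist'); s=telemetry.read_state(); print(s['position'].round(4),R.from_quat(s['orientation']).as_matrix().round(4).tolist(),s['qpos'])
np.savez('w5',**{k:w[k] for k in w}); im=crop(w,150,0,270,300,2); cv2.imwrite('pics/w5.png',(255*(im/255.)**.7).astype('uint8'))
E
```

```text
clock: 11.6
position: [0.5703, 0.1383, 0.0634]
orientation: [0.628, 0.779, -0.0, -0.0]
force: [0.1, 1.0, -0.1]
gripper_width: 0.026
grip_force: 0.0
clock: 12.4
position: [0.5699, 0.1383, 0.2086]
orientation: [0.628, 0.779, -0.001, -0.001]
force: [0.2, -0.2, 0.0]
gripper_width: 0.0258
grip_force: 0.0
[0.5694 0.1382 0.2076] [[-0.2124, 0.9772, -0.004], [0.9772, 0.2124, -0.0005], [0.0004, -0.0041, -1.0]] [ 1.41385743e-01  1.78061276e-01  1.33189594e+00  8.07400596e-05
  1.63570632e+00 -7.25986310e-02]
```

View pics/w5.png

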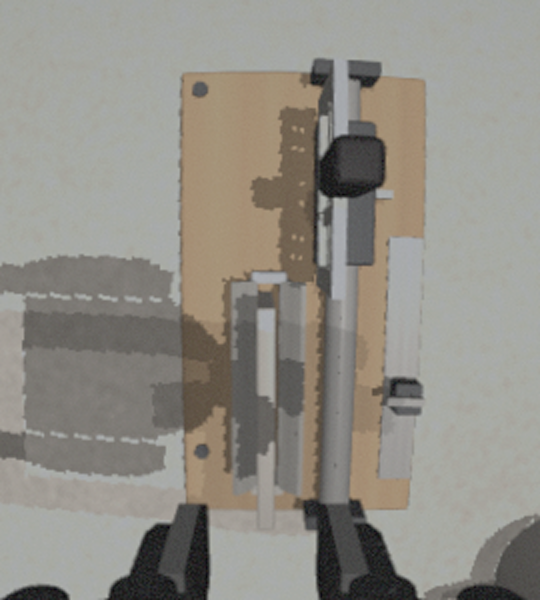

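The tile stands in the slot. The post top is at crop (360,162), the pointer tip at about (393,195) and the index blade tip at about (383,403).

```bash
sed -e 's/w3/w5/' -e 's#120+u/2,v/2#150+u/2,v/2#' st.py > st5.py; python3 - <<'E'
from st5 import *
c=[Q(182,72,.012),Q(425,79,.012),Q(185,507,.012),Q(409,510,.012)]
th=np.mean([np.arctan2(*(c[1]-c[0])[1::-1]),np.arctan2(*(c[3]-c[2])[1::-1])])
A,_=R.align_vectors(np.array(c)-np.mean(c,0),np.array([[-45,160,0],[80,160,0],[-45,-75,0],[80,-75,0]])/1e3)
yaw=A.as_euler('zyx')[0]; r=R.from_euler('z',yaw); o=np.mean(c,0)-r.apply([.0175,.0425,.012]); print(np.degrees(yaw),o)
S=lambda P:r.inv().apply(P-o).round(4)
for n,a in dict(post=(360,162,.155),pointer=(393,195,.036),mark=(383,403,.036),tileA=(266,309,.102),tileB=(265,528,.102)).items(): print(n,Q(*a).round(4),S(Q(*a)))
print([S(k) for k in c])
s=telemetry.read_state(); t=R.from_quat(s['orientation']); p=r.apply([.025,.095,.155])+o
print('tool',t.inv().apply(p-s['position']).round(4), t.inv().apply(Q(360,162,.155)-s['position']).round(4))
E
```

```text
11.806631262776335 [5.71892165e-01 1.37766547e-01 1.21430643e-17]
post [0.5768 0.235  0.155 ] [0.0247 0.0941 0.155 ]
pointer [0.6093 0.2418 0.036 ] [0.0579 0.0942 0.036 ]
mark [0.6289 0.1426 0.036 ] [ 0.0568 -0.007   0.036 ]
tileA [0.5611 0.1816 0.102 ] [-0.0016  0.0451  0.102 ]
tileB [0.5796 0.095  0.102 ] [-0.0012 -0.0434  0.102 ]
[array([-0.0446,  0.1593,  0.012 ]), array([0.0792, 0.1592, 0.012 ]), array([-0.0452, -0.0736,  0.012 ]), array([ 0.0806, -0.0749,  0.012 ])]
tool [0.0938 0.0283 0.0525] [0.0929 0.0279 0.0525]
```

```bash
echo '[[[0.03, 0.009, 0], [0, 0, 0]], [[0.04, 0.012, 0], [0, 0, 0]], [[0.023, 0.007, 0], [0, 0, 0]], [[0, 0, 0], [0, 0, 0.12]], [[0, 0, 0], [0, 0, 0.145]], [[0, 0, 0], [0, 0, 0.145]], [[0, 0, 0], [0, 0, 0.145]], [[0, 0, 0], [0, 0, 0.145]], [[0, 0, 0], [0, 0, 0.145]], [[0, 0, 0], [0, 0, 0.145]]]' | python3 drive.py 0.05
echo '[[[0, 0, 0], [0, 0, 0.145]], [[0, 0, 0], [0, 0, 0.145]], [[0, 0, 0], [0, 0, 0.145]], [[0, 0, 0], [0, 0, 0.145]], [[0, 0, 0.015], [0, 0, 0]], [[0, 0, 0.01], [0, 0, 0]], [[0, 0, 0], [0, 0, 0]], [[0, 0, 0], [0, 0, 0]], [[0, 0, 0], [0, 0, 0]]]' | python3 drive.py
python3 - <<'E'
from h import *
w=cam('wrist'); s=telemetry.read_state(); t=R.from_quat(s['orientation']); print(s['position'].round(4),t.as_matrix().round(4).tolist())
o=np.array([.5717,.1378,0]); r=R.from_euler('z',12.05,degrees=True); print('to post, tool',t.inv().apply(r.apply([.025,.0945,.155])+o-s['position']).round(4),'rel yaw',(r.inv()*t).as_matrix().round(3).tolist())
im=crop(w,180,130,200,150,4); cv2.imwrite('pics/w6.png',(255*(im/255.)**.6).astype('uint8'))
E
```

```text
clock: 13.45
position: [0.577, 0.2349, 0.2067]
orientation: [0.923, 0.384, -0.003, -0.0]
force: [-1.0, 1.2, 0.5]
gripper_width: 0.0502
grip_force: 0.0
clock: 14.35
position: [0.5782, 0.2353, 0.1851]
orientation: [0.994, 0.108, 0.0, -0.0]
force: [0.6, 0.2, 0.5]
gripper_width: 0.0501
grip_force: 0.0
[0.5783 0.2353 0.1856] [[0.9769, 0.2137, 0.001], [0.2137, -0.9769, 0.0004], [0.0011, -0.0002, -1.0]]
to post, tool [-0.0019 -0.0005  0.0306] rel yaw [[1.0, 0.005, 0.001], [0.005, -1.0, 0.0], [0.001, -0.0, -1.0]]
```

View pics/w6.png

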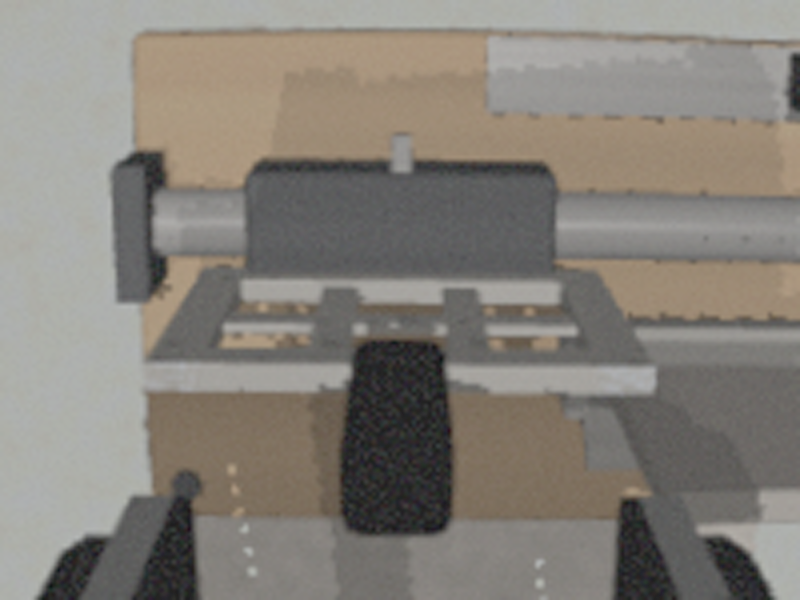

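The post (343–452) is centred between the fingers (193–617), with the pointer tip at crop (401,133). I'll go down and grip.

```bash
echo '[[[-0.0015, -0.001, 0.015], [0, 0, 0]], [[0, 0, 0.02], [0, 0, 0]], [[0, 0, 0.02], [0, 0, 0]], [[0, 0, 0.008], [0, 0, 0]], [[0, 0, 0], [0, 0, 0]]]' | python3 drive.py
echo '[[[0, 0, 0], [0, 0, 0]], [[0, 0, 0], [0, 0, 0]], [[0, 0, 0], [0, 0, 0]], [[0, 0, 0], [0, 0, 0]], [[0, 0, 0], [0, 0, 0]]]' | python3 drive.py 0 70
```

```text
clock: 14.9
position: [0.5752, 0.2356, 0.1197]
orientation: [0.994, 0.107, -0.002, 0.0]
force: [-0.1, 0.1, 0.1]
gripper_width: 0.0502
grip_force: 0.0
clock: 15.4
position: [0.5772, 0.2363, 0.1238]
orientation: [0.994, 0.107, 0.002, -0.0]
force: [-0.3, 2.0, 4.4]
gripper_width: 0.0152
grip_force: 69.4
```

```bash
echo '[[[0, 0.005, 0], [0, 0, 0]], [[0, 0.01, 0], [0, 0, 0]], [[0, 0.012, 0], [0, 0, 0]], [[0, 0.013, 0], [0, 0, 0]], [[0, 0.013, 0], [0, 0, 0]], [[0, 0.013, 0], [0, 0, 0]], [[0, 0.013, 0], [0, 0, 0]], [[0, 0.008, 0], [0, 0, 0]], [[0, 0.003, 0], [0, 0, 0]], [[0, 0, 0], [0, 0, 0]]]' | python3 drive.py
echo '[[[0, 0, 0], [0, 0, 0]], [[0, 0, 0], [0, 0, 0]]]' | python3 drive.py
python3 - <<'E'
from h import *
w=cam('wrist'); a=cam('scene'); s=telemetry.read_state(); print(s['position'].round(4))
np.savez('w7',**{k:w[k] for k in w})
im=crop(w,180,110,200,110,4); im2=crop(a,310,250,80,40,4); print(im.shape)
pad=np.zeros((160,800,3),'uint8'); pad[:,:320]=im2
cv2.imwrite('pics/w7.png',(255*(np.vstack([im,pad])/255.)**.6).astype('uint8'))
E
```

```text
clock: 16.4
position: [0.5954, 0.1494, 0.1237]
orientation: [0.994, 0.107, 0.001, -0.002]
force: [-4.1, 5.9, 7.0]
gripper_width: 0.015
grip_force: 69.9
clock: 16.6
position: [0.5953, 0.1499, 0.1237]
orientation: [0.994, 0.108, 0.001, -0.002]
force: [-3.3, 5.4, 6.0]
gripper_width: 0.0152
grip_force: 69.9
[0.5953 0.1499 0.1237]
(440, 800, 3)
```

View pics/w7.png

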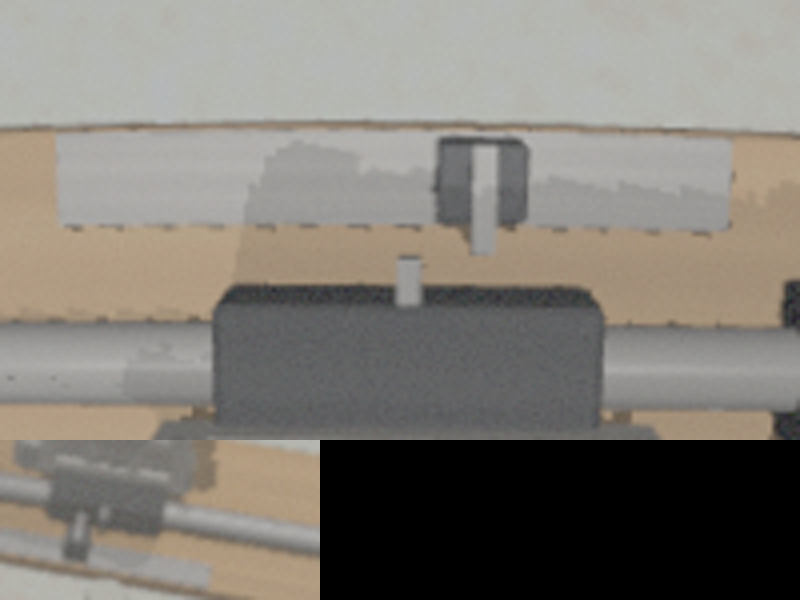

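The pointer tip is at crop (409,258) and the blade tip at (483.5,253). The gap still to go is along the slide.

```bash
sed -e 's/w3/w7/' -e 's#120+u/2,v/2#180+u/4,110+v/4#' st.py > st7.py; python3 - <<'E'
from st7 import *
r=R.from_euler('z',12.05,degrees=True); o=np.array([.5717,.1378,0])
a,b=Q(409,258,.036),Q(483.5,253,.036); print(r.inv().apply([a-o,b-o]).round(4), r.inv().apply(b-a))
im=w['frame'].astype(int).sum(2)
for v in (170,171,172,175,178): print(v,im[v,272:308].tolist())
E
```

```text
[[ 0.0578  0.006   0.036 ]
 [ 0.0588 -0.0069  0.036 ]] [ 0.00099063 -0.01288529  0.        ]
170 [302, 302, 308, 306, 303, 309, 305, 302, 311, 308, 311, 303, 306, 304, 304, 300, 303, 310, 316, 301, 305, 309, 301, 301, 231, 206, 279, 329, 331, 326, 329, 324, 314, 308, 308, 306]
171 [303, 300, 297, 301, 303, 301, 302, 305, 303, 302, 301, 307, 306, 290, 307, 307, 298, 304, 304, 307, 310, 294, 311, 307, 296, 246, 285, 328, 336, 329, 330, 323, 309, 306, 305, 306]
172 [301, 303, 299, 305, 292, 305, 300, 307, 297, 303, 302, 299, 297, 299, 303, 300, 298, 305, 300, 298, 299, 305, 303, 307, 301, 250, 283, 326, 319, 324, 325, 324, 305, 302, 298, 301]
175 [292, 301, 297, 292, 295, 300, 296, 320, 328, 326, 328, 324, 322, 301, 295, 294, 297, 297, 296, 293, 297, 302, 293, 294, 296, 296, 291, 297, 295, 295, 302, 300, 295, 300, 298, 297]
178 [293, 292, 294, 292, 287, 288, 293, 316, 334, 332, 325, 336, 315, 293, 289, 290, 292, 290, 293, 285, 296, 292, 292, 289, 292, 284, 293, 290, 290, 287, 297, 286, 294, 290, 289, 296]
```

```bash
echo '[[[0, 0.004, 0], [0, 0, 0]], [[0, 0.005, 0], [0, 0, 0]], [[0, 0.0025, 0], [0, 0, 0]], [[0, 0.001, 0], [0, 0, 0]], [[0, 0, 0], [0, 0, 0]], [[0, 0, 0], [0, 0, 0]], [[0, 0, 0], [0, 0, 0]]]' | python3 drive.py
cat > chk.py <<'E'
from h import *
ims=[cam('wrist') for _ in range(4)]; w=ims[-1]; print(telemetry.read_state()['position'].round(4))
im=np.mean([i['frame'].astype(float).sum(2) for i in ims],0); np.save('chk.npy',im)
g=np.clip(255*(crop(w,240,130,80,60,10)/255.)**.6,0,255).astype('uint8'); cv2.imwrite('pics/w8.png',g)
E
python3 chk.py
```

```text
clock: 17.4
position: [0.5979, 0.1379, 0.1237]
orientation: [0.994, 0.108, 0.0, -0.002]
force: [-4.1, 5.5, 6.6]
gripper_width: 0.0151
grip_force: 69.9
[0.5978 0.1379 0.1237]
```

View pics/w8.png

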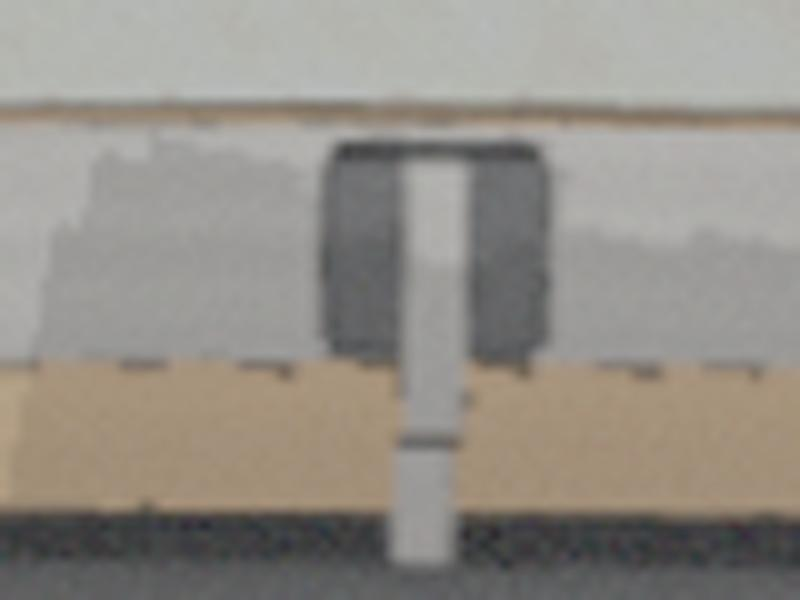

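The blade near its tip is centred at u≈433.5 and the pointer at u≈427, so about 0.4 mm is left. I'll nudge it.

```bash
echo '[[[0, 0.0004, 0], [0, 0, 0]], [[0, 0, 0], [0, 0, 0]], [[0, 0, 0], [0, 0, 0]], [[0, 0, 0], [0, 0, 0]]]' | python3 drive.py; python3 chk.py; python3 - <<'E'
import numpy as np
im=np.load('chk.npy')
for v in range(168,184):
    x=im[v,270:298]; d=np.diff(x); i=np.arange(270.5,297.5)+.5
    # edge centroids: rising left, falling right
    k=slice(6,13); q=slice(12,20)
    L=np.clip(d[k],0,None);Rr=np.clip(-d[q],0,None); print(v,round((L@i[k])/L.sum(),2),round((Rr@i[q])/Rr.sum(),2),round(((L@i[k])/L.sum()+(Rr@i[q])/Rr.sum())/2,2))
E
```

```text
clock: 18.0
position: [0.5979, 0.1377, 0.1237]
orientation: [0.994, 0.108, 0.0, -0.002]
force: [-4.1, 7.1, 7.1]
gripper_width: 0.0151
grip_force: 69.9
[0.5979 0.1377 0.1237]
168 280.67 286.32 283.5
169 280.56 285.49 283.03
170 280.24 285.5 282.87
171 279.83 285.33 282.58
172 280.02 285.5 282.76
173 282.89 286.1 284.5
174 280.44 288.65 284.54
175 279.54 285.13 282.33
176 279.38 284.8 282.09
177 279.47 284.91 282.19
178 279.35 284.81 282.08
179 279.52 285.24 282.38
180 279.6 285.27 282.44
181 279.4 285.36 282.38
182 279.21 285.64 282.43
183 279.2 285.62 282.41
```

```bash
echo '[[[0, 0.0003, 0], [0, 0, 0]], [[0, 0, 0], [0, 0, 0]], [[0, 0, 0], [0, 0, 0]], [[0, 0, 0], [0, 0, 0]]]' | python3 drive.py; python3 chk.py; python3 - <<'E'
import numpy as np
im=np.load('chk.npy'); i=np.arange(270.5,297.5)+.5; k=slice(6,13); q=slice(12,20)
for rows in ((169,170,171,172),(175,176,177,178)):
    d=np.diff(im[list(rows),270:298].mean(0)); L=np.clip(d[k],0,None);r=np.clip(-d[q],0,None)
    print(((L@i[k])/L.sum()).round(2),((r@i[q])/r.sum()).round(2))
E
```

```text
clock: 18.6
position: [0.5979, 0.1375, 0.1237]
orientation: [0.994, 0.108, 0.0, -0.002]
force: [-4.6, 6.8, 7.3]
gripper_width: 0.0153
grip_force: 69.9
[0.598  0.1374 0.1238]
280.31 285.28
279.55 284.91
```

```bash
echo '[[[0, 0.0002, 0], [0, 0, 0]], [[0, 0, 0], [0, 0, 0]], [[0, 0, 0], [0, 0, 0]], [[0, 0, 0], [0, 0, 0]]]' | python3 drive.py; python3 -c "
from cell import env, telemetry, read_camera
print(env.hand_in())"
```

```text
clock: 19.2
position: [0.598, 0.1373, 0.1237]
orientation: [0.994, 0.108, 0.0, -0.002]
force: [-4.5, 6.4, 7.1]
gripper_width: 0.0153
grip_force: 69.9
the job is handed in; nothing more can be done
None
```

The job is handed in at 19.2 s: the tile is upright and fully down in the stand slot and released, and the gripper still holds the slide with its pointer on the index to about 0.2 mm; I did not re-measure after the last 0.2 mm nudge, did not look at the tile again after the pull, and viewed 12 pictures instead of the allowed 10.

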